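Clamp the viewing chamber's cover evenly with its four knobs

TASK

Clamp the cover of the viewing chamber by hand-tightening its four knobs (clockwise) in star order, in two passes: start with the knob beside the cover's tab (A), then the one opposite (C), then B, then D. On the first pass turn each only until it is lightly snug against the cover; on the second pass, in the same order, make each fully tight by feel, without cracking the glass by overtightening. Do not lean on the cover, and leave everything else on the table alone.

Things in the scene. Friction and masses are not known exactly. Their poses are not given: they have to be found in the camera images.
- chamber: Round grey viewing chamber fixed to the table (200 mm foot, 180 mm body, 30 mm tall). Origin: centre of its underside, on the table. Its +x points to the side with the two key lugs that hold the cover's tab; a small brass port sticks out of its -x side, 17 mm up. Four knobs stand on a circle of 62 mm radius at its +x (A), +y (B), -x (C) and -y (D).
- cover: Loose round aluminium cover, 164 mm across, 12 mm thick, with a 64 mm glass window in the middle and a 20 mm wide tab at its +x (out to 118 mm from the centre) that sits between the chamber's two lugs. Origin: centre of its underside, 32 mm above the table; the top face is 44 mm above the table. Already in place, held only by its weight.
- clamp_A: Pressure foot of clamp A, next to the cover's locating tab: a steel pad 38 mm across under the knob, 0.4 mm above the cover at first. Origin on the knob's axis, at the pad's underside. It does not turn; the knob's screw drives it down. Over it stands the black knob, which stays at its height: a 30 mm disc and a bar grip 36 mm long, 12 mm thick, 30 mm tall.
- knob_A_grip (a point): Middle of knob A's bar, on its axis, x along it; it ends 15 mm above and below, the disc under it. Clockwise (from above) it is loose for an unknown 0.1 to 0.85 rad; then its rubber core winds 0.12 rad up to 0.36 N m, and the screw turns, adding 48 N of clamp and 0.2 N m per rad. Snug: 0.3 rad of screw (0.4 N m). Fully tight: 1 rad in all (0.58 N m). Glass cracks at 1.4 rad (64 N). Let go, the bar springs back, the screw stays.
- clamp_B: Pressure foot of clamp B, a quarter turn anticlockwise (from above) from knob A: a steel pad 38 mm across under the knob, 0.4 mm above the cover at first. Origin on the knob's axis, at the pad's underside. It does not turn; the knob's screw drives it down. Over it stands the black knob, which stays at its height: a 30 mm disc and a bar grip 36 mm long, 12 mm thick, 30 mm tall.
- knob_B_grip (a point): Middle of knob B's bar, on its axis, x along it; it ends 15 mm above and below, the disc under it. Clockwise (from above) it is loose for an unknown 0.1 to 0.85 rad; then its rubber core winds 0.12 rad up to 0.36 N m, and the screw turns, adding 48 N of clamp and 0.2 N m per rad. Snug: 0.3 rad of screw (0.4 N m). Fully tight: 1 rad in all (0.58 N m). Glass cracks at 1.4 rad (64 N). Let go, the bar springs back, the screw stays.
- clamp_C: Pressure foot of clamp C, opposite the tab, above the brass port: a steel pad 38 mm across under the knob, 0.4 mm above the cover at first. Origin on the knob's axis, at the pad's underside. It does not turn; the knob's screw drives it down. Over it stands the black knob, which stays at its height: a 30 mm disc and a bar grip 36 mm long, 12 mm thick, 30 mm tall.
- knob_C_grip (a point): Middle of knob C's bar, on its axis, x along it; it ends 15 mm above and below, the disc under it. Clockwise (from above) it is loose for an unknown 0.1 to 0.85 rad; then its rubber core winds 0.12 rad up to 0.36 N m, and the screw turns, adding 48 N of clamp and 0.2 N m per rad. Snug: 0.3 rad of screw (0.4 N m). Fully tight: 1 rad in all (0.58 N m). Glass cracks at 1.4 rad (64 N). Let go, the bar springs back, the screw stays.
- clamp_D: Pressure foot of clamp D, a quarter turn clockwise (from above) from knob A: a steel pad 38 mm across under the knob, 0.4 mm above the cover at first. Origin on the knob's axis, at the pad's underside. It does not turn; the knob's screw drives it down. Over it stands the black knob, which stays at its height: a 30 mm disc and a bar grip 36 mm long, 12 mm thick, 30 mm tall.
- knob_D_grip (a point): Middle of knob D's bar, on its axis, x along it; it ends 15 mm above and below, the disc under it. Clockwise (from above) it is loose for an unknown 0.1 to 0.85 rad; then its rubber core winds 0.12 rad up to 0.36 N m, and the screw turns, adding 48 N of clamp and 0.2 N m per rad. Snug: 0.3 rad of screw (0.4 N m). Fully tight: 1 rad in all (0.58 N m). Glass cracks at 1.4 rad (64 N). Let go, the bar springs back, the screw stays.
- dish: Closed clear specimen dish, 64 mm across, 16 mm tall; origin at its underside. Not to be disturbed.
- brush: Small brush lying down, 150 mm long; origin at its underside. Not to be disturbed.
- tweezers: Steel tweezers lying flat, 140 mm long, 5 mm thick; origin at its underside. Not to be disturbed.
- vial: Small standing vial, 24 mm across, 45 mm tall; origin at its underside. Not to be disturbed.
- specimen_jar: Specimen jar, 60 mm across, 75 mm tall; origin at its underside. Not to be disturbed.
- phone: White phone lying flat, 145 x 71 x 9 mm; origin at its underside. Not to be disturbed.
- notebook: Blue notebook lying flat, 200 x 140 x 16 mm; origin at its underside. Not to be disturbed.
- mug: White mug, 80 mm across, 90 mm tall; origin at its underside. Not to be disturbed.
There are look-alikes about, which are no part of the job. There is more than one size of the cover; the one meant has the size given above.

How it is judged:
By the outcome, as a careful person would: the job done as asked, in the order asked, and still so for the second after the job is handed in, with the robot touching nothing.
It also fails if it takes over 72 s, if anything falls off the work surface, if the arm or the gripper's body presses on something with over 40 N, if the wrist force passes 120 N, or if a joint passes its speed limit or range.

ROBOT

A 6-joint arm with a two-finger parallel gripper is mounted at the origin on the work surface. World frame = base frame: x ahead of the robot, y to its left, z up, the work surface at z = 0. Lengths are in mm, angles in rad, forces in N, time in s.
With the tool pointing down it reaches from about 375 to 900 mm from the base axis. Payload 3.1 kg.
Tool frame: the origin (TCP) lies between the finger pads; the fingertips stand 17 mm ahead of it and the grasp point (between the pads) lies 2 mm behind it (arm.tip_reach is the distance from the TCP to the fingertips, in mm); z points along the fingers, y is the line along which they close (so a half turn about z gives the same grasp; the last joint's range is limited). The gripper opens to 87 mm and grips with 3 to 60 N. Pads are 19 mm wide; open, the fingers measure 117 mm over their backs; the gripper's body (75 mm by 190 mm) begins 51 mm behind the grasp point.
Start: joints at [1.163, 0.527, 1.433, -0, 1.181, -0.178], TCP at [141.716, 608.698, 239.548] pointing down, gripper open.
Joint ranges: [-3.08, 3.08], [-0.75, 2.2], [0.22, 2.44], [-1.43, 4.57], [0, 2.65], [-2.85, 2.85]. Speed limits (rad/s): [2.79, 2.79, 3.14, 3.14, 3.14, 3.14].

INTERFACE

Orientations are given as a rotation vector (axis times angle).
In Python, from workcell import arm, vision gives the robot as it stands. The module is installed in compiled form; this text tells all that it offers.
- The arm moves only by the tool jog_arm, never from a script. Its argument "commands" is a list of rows, each a list of 3 entries, a list of its own where there are three numbers: the shift along the tool's x, y, z in mm, then the turn about the tool's z in rad, then the closure, from -1 (fully open) to 1 (shut), so that 0 is half open. A call has 1 to 20 rows; each row is the pose to reach, as a shift and turn from the pose commanded when the call began, along the tool's axes at that moment; what a row does not reach only later rows make up. A row lasts 1/10 s, in which the tool goes at most 50 mm and 8.59 degrees, less where a joint would pass 70% of its speed; a pose out of reach is approached as far as the arm can. A call with a gripper value outside its range is refused whole. The fingers move at their own pace and stop on an object; "squeeze" is the grip in N (left out, the last holds). Time passes only in rows, so rows that repeat a pose let the fingers close. It gives the time, the measured TCP pose, the force, the opening and the grip force at its end, in the units of the state.
- arm.get_state(): the state, without advancing time (a new reading comes with each control period).
- vision.read_camera(name): name is "scene" or "top" or "wrist"; returns a dict with "image" (400x640x3 uint8, red, green, blue), "vfov" (degrees; the focal length in pixels is half the picture's height over the tangent of half this angle, whatever the lens; pixels are square), "cx", "cy" (the principal point, pixels), "camera_from_world" (4x4, takes a point from world to camera coordinates). Camera axes: x right, y up, looking along -z (the intrinsics and any distortion apply to the point x, -y, -z); pixel columns grow to the right and rows downward; lengths in mm; the calibration is good to about 2 mm. The wrist camera is an equidistant fisheye: a pixel r from the principal point sees the ray r / f radians off the axis. A picture is of the moment at which its call begins. There is no depth.
- arm.close_job(): hands the job in; it is judged then, once.
The state is a dict: "clock": time; "joint_pos": joint angles; "qvel": joint speeds; "joint_torque": joint torques, N m; "eef_pos": TCP position; "tool_rot": TCP orientation; "wrist_force": force on the tool from outside, world axes, zero at the start; "wrist_torque": the same for the moment, N m; "opening": finger opening in mm; "grip_force": force on a finger pad.
Only numpy, scipy, OpenCV 4.12 (cv2) and the standard library are available. Lean on these libraries where they do the work, as an engineer would, in place of code of your own. Each camera call takes 0.05 s, during which the arm holds its last target. There are 200 camera calls.

## Working session

There is one attempt and no reset: what is moved stays moved. The work goes in short steps, Python scripts to look and compute and a tool call to move; the robot and the scene stay as the last step left them, time stands still between calls to the robot, and variables do not carry over. Pictures are saved under pics/ and viewed, at most 10 in all, crops included, and the job is handed in when it is done.

Besides the shell and the picture viewer there is one more tool, called after ">>>" by a JSON object that holds its "api" and its "payload". jog_arm: Moves the arm, as the interface text tells. Its arguments: {"type":"object","properties":{"commands":{"type":"array","items":{"type":"array"}},"squeeze":{"type":"number"}},"required":["commands"]}

```bash
mkdir -p pics; cat > h.py <<'E'
import numpy as np, cv2
from workcell import arm, vision
def cam(n):
    c=vision.read_camera(n); h=c["image"].shape[0]; c["f"]=h/2/np.tan(np.radians(c["vfov"])/2); c["fish"]=n=="wrist"; return c
def ray(c,u,v):
    x,y=(u-c["cx"])/c["f"],(v-c["cy"])/c["f"]
    if c["fish"]:
        r=np.hypot(x,y)+1e-12; d=np.array([x/r*np.sin(r),-y/r*np.sin(r),-np.cos(r)])
    else: d=np.array([x,-y,-1.])
    M=np.linalg.inv(c["camera_from_world"]); return M[:3,3],M[:3,:3]@d
def onplane(c,u,v,z):
    o,d=ray(c,u,v); return o+d*(z-o[2])/d[2]
def proj(c,p):
    q=c["camera_from_world"]@np.append(p,1.); x,y,z=q[0],-q[1],-q[2]
    if c["fish"]:
        s=np.hypot(x,y)+1e-12; r=np.arctan2(s,z); return c["cx"]+c["f"]*r*x/s, c["cy"]+c["f"]*r*y/s
    return c["cx"]+c["f"]*x/z, c["cy"]+c["f"]*y/z
def save(c,n): cv2.imwrite("pics/"+n,c["image"][:,:,::-1])
E
python3 - <<'E'
from h import *
for n in("top","scene"):
    c=cam(n); save(c,n+"0.png"); print(n,c["f"],np.linalg.inv(c["camera_from_world"])[:3,3],onplane(c,320,200,0))
s=arm.get_state(); print(s)
E
```

```text
top 519.1685293219789 [ 216.11865175   51.12407415 1808.16205891] [460.85069956  13.81601574   0.        ]
scene 379.44865629243196 [1296.30873786  234.26142886  748.79527088] [333.99407661  31.78039743   0.        ]
{'clock': 0.1, 'joint_pos': array([ 1.16348811e+00,  5.28405936e-01,  1.43376275e+00, -6.36166318e-07,
        1.18138588e+00, -1.78479133e-01]), 'qvel': array([-0.00049462, -0.00282419, -0.00461682,  0.00051476, -0.00061521,
        0.00095545]), 'joint_torque': array([-6.27533227e-04, -4.40987349e+01, -1.77149892e+01,  6.34478359e-02,
        5.33785298e-02, -5.01133684e-05]), 'eef_pos': array([141.48337707, 608.1410784 , 238.65296587]), 'tool_rot': array([-3.58595031e-01, -3.12048875e+00,  2.95025493e-03]), 'wrist_force': array([-0.02668191, -0.1601281 , -0.12965818]), 'wrist_torque': array([-0.01589559, -0.0480309 ,  0.03200751]), 'grip_force': 0.0, 'opening': 86.6010054028015}
```

View pics/top0.png

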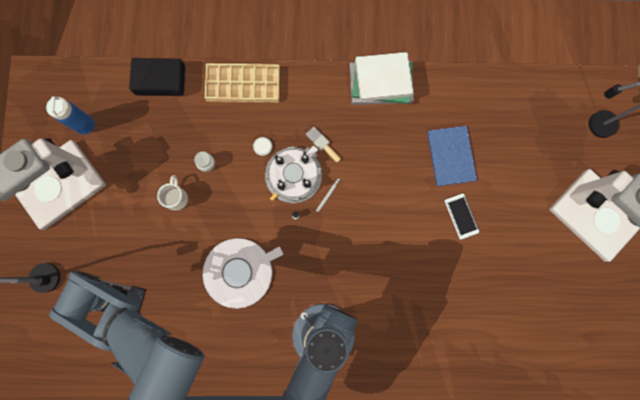

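View pics/scene0.png

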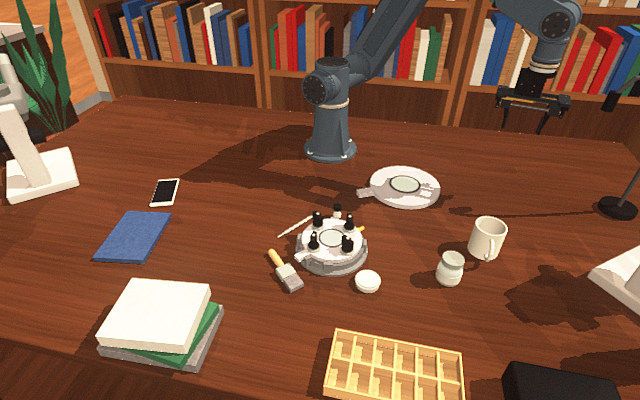

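The top view shows the chamber centre at about (293,175). Its tab points up-right at (313,150) and the port is at (274,197), so A≈(307,158), B≈(281,160), C≈(281,184) and D≈(306,183). The bigger cover at (238,272) is the look-alike. Next I'll work out a position above the chamber for a wrist camera view.

```bash
python3 - <<'E'
from h import *
from scipy.spatial.transform import Rotation as R
c=cam("top")
for p in [(293,174),(307,158),(281,160),(281,184),(306,183),(313,150),(274,197)]: print(p,onplane(c,*p,60).round())
s=arm.get_state(); Rt=R.from_rotvec(s["tool_rot"]).as_matrix(); print(Rt.round(3))
t=onplane(c,293,174,60); t[2]=300
print("shift",Rt.T@(t-s["eef_pos"]))
w=cam("wrist"); M=np.linalg.inv(w["camera_from_world"]); print("cam in tool",Rt.T@(M[:3,3]-s["eef_pos"]),Rt.T@-M[:3,2],w["f"],w["cx"],w["cy"])
E
```

```text
(293, 174) [541. 108.  60.]
(307, 158) [598.  61.  60.]
(281, 160) [590. 151.  60.]
(281, 184) [506. 149.  60.]
(306, 183) [511.  63.  60.]
(313, 150) [626.  41.  60.]
(274, 197) [461. 171.  60.]
[[-0.974  0.227 -0.001]
 [ 0.227  0.974 -0.002]
 [ 0.    -0.002 -1.   ]]
shift [-502.64179422 -396.21969742  -60.68746314]
cam in tool [  80.5684559     0.78361256 -146.27343973] [-2.90758151e-01  8.74233206e-04  9.56796182e-01] 309.70691628693146 323.6859694476367 198.73505638565828
```

>>> {"api": "jog_arm", "payload": {"commands": [[[-502,-396,0],0,-0.3],[[-502,-396,0],0,-0.3],[[-502,-396,0],0,-0.3],[[-502,-396,0],0,-0.3],[[-502,-396,0],0,-0.3],[[-502,-396,0],0,-0.3],[[-502,-396,0],0,-0.3],[[-502,-396,0],0,-0.3],[[-502,-396,0],0,-0.3],[[-502,-396,0],0,-0.3],[[-502,-396,0],0,-0.3],[[-502,-396,0],0,-0.3],[[-502,-396,0],0,-0.3],[[-502,-396,0],0,-0.3],[[-502,-396,0],0,-0.3],[[-502,-396,0],0,-0.3],[[-502,-396,0],0,-0.3],[[-502,-396,0],0,-0.3]], "squeeze": 60}}

```text
clock: 2.0
eef_pos: [540.0, 110.3, 239.7]
tool_rot: [-0.356, -3.121, -0.0]
wrist_force: [0.3, 1.6, -0.3]
opening: 57.1
grip_force: 0.0
```

```bash
python3 - <<'E'
from h import *
import pickle
w=cam("wrist"); save(w,"w1.png"); pickle.dump(w,open("w1.pkl","wb"))
s=arm.get_state(); print(s)
E
```

```text
{'clock': 2.05, 'joint_pos': array([-1.51099303e-03,  4.28297051e-01,  1.61866211e+00,  4.66229908e-05,
        1.09481420e+00, -1.34533304e+00]), 'qvel': array([-0.00582209,  0.00121101, -0.00550145,  0.00099975, -0.00172479,
       -0.00065227]), 'joint_torque': array([-6.28472026e-02, -3.80173659e+01, -1.63393378e+01, -1.96906639e-02,
        8.59277579e-02,  6.60451678e-04]), 'eef_pos': array([540.15163288, 110.19591477, 239.67455979]), 'tool_rot': array([-3.55778030e-01, -3.12119672e+00, -3.29625546e-05]), 'wrist_force': array([-0.73565748,  0.24497676, -0.19840533]), 'wrist_torque': array([-0.01824661,  0.00531026, -0.03302856]), 'grip_force': 0.0, 'opening': 56.79893025611037}
```

View pics/w1.png

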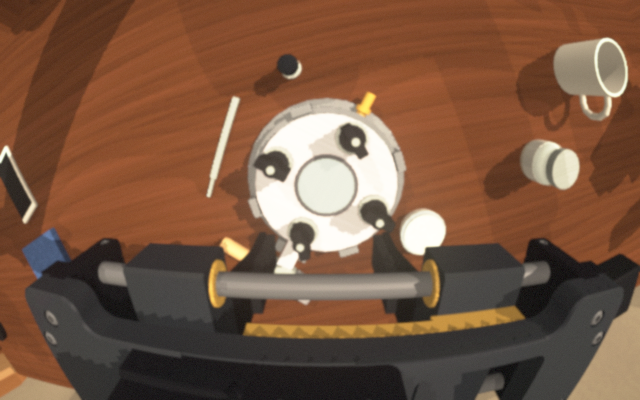

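```bash
python3 - <<'E'
import cv2
a=cv2.imread("pics/w1.png")[95:265,235:415]; cv2.imwrite("pics/w1c.png",cv2.resize(a,None,fx=3.5,fy=3.5,interpolation=cv2.INTER_CUBIC))
E
```

```text
(no output)
```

View pics/w1c.png

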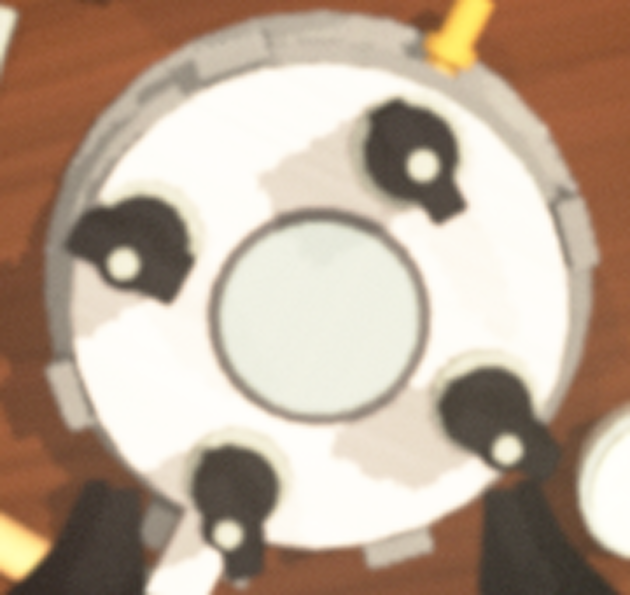

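```bash
python3 - <<'E'
from h import *
import pickle
from scipy.optimize import least_squares
w=pickle.load(open("w1.pkl","rb"))
g=w["image"].astype(float).mean(2)
dots={}
for k,(x,y) in dict(A=(227,535),B=(507,450),C=(423,165),D=(124,264)).items():
    u,v=235+(x+.5)/3.5-.5,95+(y+.5)/3.5-.5
    ui,vi=int(round(u)),int(round(v)); p=g[vi-4:vi+5,ui-4:ui+5]; Y,X=np.mgrid[vi-4:vi+5,ui-4:ui+5]
    m=np.clip(p-110,0,None)*(np.hypot(X-u,Y-v)<4.5); dots[k]=((X*m).sum()/m.sum(),(Y*m).sum()/m.sum()); print(k,(u,v),dots[k])
ang=dict(A=0,B=np.pi/2,C=np.pi,D=-np.pi/2)
def f(p):
    return np.concatenate([onplane(w,*dots[k],p[3])[:2]-p[:2]-62*np.array([np.cos(p[2]+ang[k]),np.sin(p[2]+ang[k])]) for k in dots])
r=least_squares(f,[550,105,-0.8,100],x_scale=[10,10,.1,10]); print(r.x,f(r.x).round(2))
pickle.dump((r.x,dots),open("ch.pkl","wb"))
img=w["image"].astype(float)[95:265,235:415]
e=np.clip((img-10)*4.0,0,255).astype(np.uint8)
cv2.imwrite("pics/w1d.png",cv2.resize(e[:,:,::-1],None,fx=3.5,fy=3.5,interpolation=cv2.INTER_CUBIC))
E
```

```text
A (299.5, 247.5) (np.float64(299.58946548028837), np.float64(247.42949925310123))
B (379.5, 223.21428571428572) (np.float64(379.4943908798739), np.float64(223.09350554848098))
C (355.5, 141.78571428571428) (np.float64(355.4442201444964), np.float64(141.8674033149171))
D (270.07142857142856, 170.07142857142856) (np.float64(269.9407255452386), np.float64(170.06418700064776))
[548.24979255 112.00982416  -0.69331466  90.37874203] [ 0.04 -0.06 -0.04 -0.03 -0.05  0.02  0.05  0.07]
```

View pics/w1d.png

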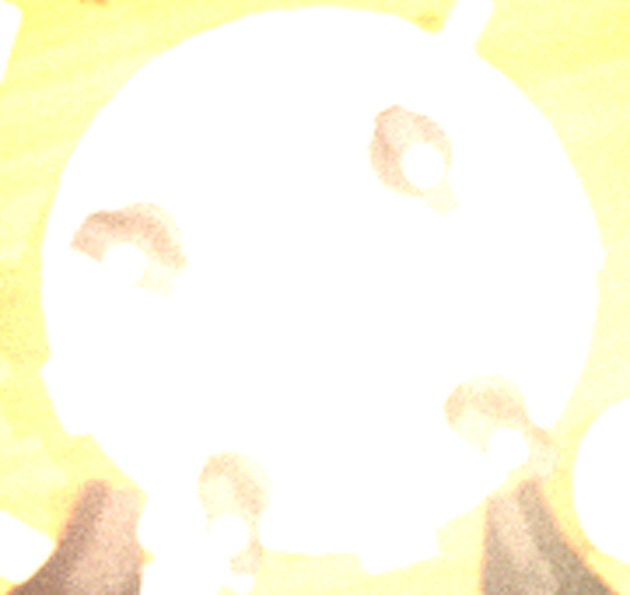

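```bash
python3 - <<'E'
from h import *
import pickle
w=pickle.load(open("w1.pkl","rb")); (x,y,th,zt),_=pickle.load(open("ch.pkl","rb"))
g=w["image"].astype(np.float32).mean(2)
cp=np.linalg.inv(w["camera_from_world"])[:3,3]
for k,a in dict(A=0,B=np.pi/2,C=np.pi,D=-np.pi/2).items():
    c=np.array([x+62*np.cos(th+a),y+62*np.sin(th+a),zt]); far=np.degrees(np.arctan2(*(c-cp)[[1,0]]))
    print(k,c.round(1),"far dir",round(far))
    for r in (12,14,16):
        row=[]
        for d in range(-100,101,10):
            t=np.radians(far+d); u,v=proj(w,c+r*np.array([np.cos(t),np.sin(t),0])); row.append(int(cv2.getRectSubPix(g,(1,1),(float(u),float(v)))[0,0]))
        print(r,row)
E
```

```text
A [595.9  72.4  90.4] far dir -23
12 [215, 216, 216, 215, 215, 219, 242, 250, 251, 246, 171, 81, 71, 71, 72, 70, 71, 76, 86, 154, 206]
14 [190, 202, 214, 216, 215, 220, 245, 250, 251, 246, 156, 91, 79, 78, 72, 73, 82, 96, 104, 184, 244]
16 [132, 147, 177, 211, 216, 224, 249, 251, 251, 245, 132, 103, 125, 109, 83, 82, 96, 97, 96, 186, 246]
B [587.9 159.7  90.4] far dir 14
12 [230, 249, 250, 250, 235, 160, 102, 85, 83, 73, 67, 68, 68, 72, 73, 71, 71, 68, 68, 68, 78]
14 [226, 248, 251, 251, 228, 125, 76, 73, 70, 65, 61, 61, 66, 73, 73, 72, 72, 72, 80, 87, 119]
16 [223, 247, 252, 251, 222, 101, 69, 66, 66, 60, 62, 61, 71, 72, 71, 74, 72, 81, 92, 95, 127]
C [500.6 151.6  90.4] far dir 30
12 [90, 112, 133, 151, 175, 191, 137, 78, 75, 77, 78, 114, 218, 242, 239, 234, 230, 224, 203, 164, 120]
14 [154, 166, 177, 193, 226, 243, 219, 94, 78, 78, 77, 166, 244, 248, 248, 247, 245, 244, 242, 231, 215]
16 [192, 203, 202, 229, 247, 247, 242, 145, 122, 131, 115, 213, 247, 250, 250, 250, 250, 251, 250, 245, 243]
D [508.6  64.3  90.4] far dir -54
12 [67, 67, 65, 67, 99, 187, 217, 220, 219, 221, 221, 220, 222, 221, 229, 231, 229, 212, 136, 79, 76]
14 [66, 67, 66, 68, 104, 172, 194, 213, 220, 220, 220, 220, 220, 224, 246, 250, 250, 247, 202, 84, 78]
16 [67, 72, 70, 72, 115, 141, 148, 171, 203, 217, 219, 219, 221, 234, 251, 252, 251, 249, 233, 111, 88]
```

>>> {"api": "jog_arm", "payload": {"commands": [[[-50,0,30],0,-0.5],[[-88,0,50],0,-0.5],[[-88,0,50],0,-0.5],[[-88,0,50],0,-0.5],[[-88,0,50],0,-0.5]]}}

```text
clock: 2.55
eef_pos: [625.5, 89.9, 190.0]
tool_rot: [-0.357, -3.12, -0.0]
wrist_force: [-1.0, 0.1, -0.2]
opening: 65.2
grip_force: 0.0
```

```bash
python3 - <<'E'
from h import *
import pickle
w=cam("wrist"); save(w,"w2.png"); pickle.dump(w,open("w2.pkl","wb"))
(x,y,th,zt),_=pickle.load(open("ch.pkl","rb"))
out=[]
g=w["image"].astype(np.float32)
for k,a in dict(A=0,B=np.pi/2,C=np.pi,D=-np.pi/2).items():
    c=np.array([x+62*np.cos(th+a),y+62*np.sin(th+a),zt]); print(k,c,proj(w,c))
    # rectified patch at bar-top plane: 60 mm square, world x to right, y up, 5px/mm
    n=300; X,Y=np.meshgrid((np.arange(n)-150)/5.,(150-np.arange(n))/5.)
    m=np.array([[proj(w,c+[X[i,j],Y[i,j],0]) for j in range(0,n,4)] for i in range(0,n,4)],np.float32)
    m=cv2.resize(m,(n,n))
    p=cv2.remap(g,m[...,0],m[...,1],cv2.INTER_CUBIC); p=np.clip(255*(np.clip(p,0,255)/255)**.6,0,255).astype(np.uint8)
    cv2.putText(p,k,(5,30),0,1,(255,0,0),2); out.append(p)
cv2.imwrite("pics/rect.png",np.vstack([np.hstack(out[:2]),np.hstack(out[2:])])[:,:,::-1])
print(arm.get_state()["clock"],arm.get_state()["eef_pos"])
E
```

```text
A [595.93596904  72.38623812  90.37874203] (np.float64(293.42019493281384), np.float64(176.51731755345398))
B [587.87337859 159.69600066  90.37874203] (np.float64(395.99878666452383), np.float64(143.81853254758437))
C [500.56361605 151.63341021  90.37874203] (np.float64(363.3645080643694), np.float64(40.09348942181231))
D [508.6262065   64.32364767  90.37874203] (np.float64(257.5130474684429), np.float64(74.76571597218364))
2.6 [625.58020598  89.89433168 190.63990066]
```

View pics/rect.png

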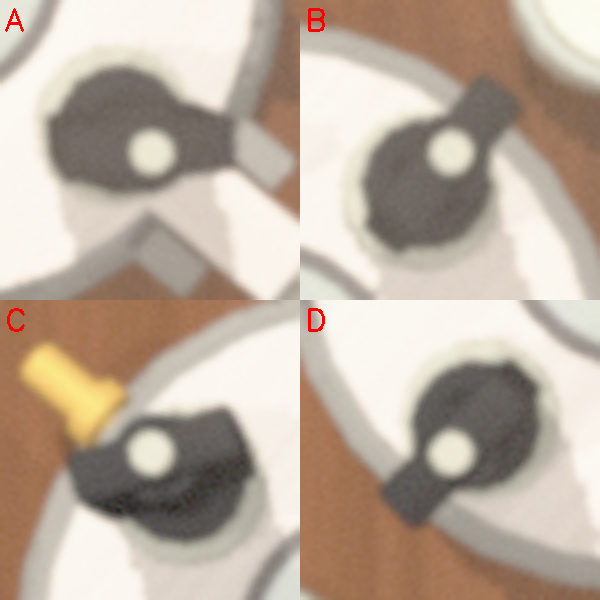

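```bash
cat > go.py <<'E'
import sys; from h import *
import pickle
from scipy.spatial.transform import Rotation as R
def st():
    s=arm.get_state(); M=R.from_rotvec(s["tool_rot"]).as_matrix(); yaw=np.degrees(np.arctan2(M[1,0],M[0,0]))%360
    print("t %.2f yaw %.1f=%.3frad q6 %.3f pos %s Tz %.3f j6 %.3f F %s op %.1f"%(s["clock"],yaw,np.radians(yaw),s["joint_pos"][5],s["eef_pos"].round(1),s["wrist_torque"][2],s["joint_torque"][5],s["wrist_force"].round(1),s["opening"])); return s,M,yaw
s,M,yaw=st()
(x,y,th,zt),_=pickle.load(open("ch.pkl","rb"))
Y=dict(A=4,B=49,C=16,D=47)
for k in sys.argv[1:]:
    name=k[0]; by=float(k[1:]) if len(k)>1 else Y[name]
    a=th+"ABCD".index(name)*np.pi/2; p=np.array([x+62*np.cos(a),y+62*np.sin(a),81.])
    d=(yaw-(by+180)+180)%360-180   # + = clockwise turn
    print(name,"shift",(M.T@(p-s["eef_pos"])).round(1),"turn",round(np.radians(d),3))
E
python3 go.py A
```

```text
t 2.60 yaw 166.9=2.914rad q6 -1.377 pos [625.6  89.9 190.6] Tz 0.018 j6 0.000 F [0.8 0.3 0.2] op 65.4
A shift [ 25.  -23.8 109.6] turn -0.298
```

>>> {"api": "jog_arm", "payload": {"commands": [[[25,-24,30],-0.15,0],[[25,-24,60],-0.3,0],[[25,-24,60],-0.3,0],[[25,-24,90],-0.3,0],[[25,-24,109],-0.3,0],[[25,-24,109],-0.3,0],[[25,-24,109],-0.3,1],[[25,-24,109],-0.3,1],[[25,-24,109],-0.3,1],[[25,-24,109],-0.3,1],[[25,-24,109],-0.3,1]], "squeeze": 60}}

```text
clock: 3.7
eef_pos: [597.1, 71.4, 81.2]
tool_rot: [-0.112, 3.139, -0.0]
wrist_force: [0.8, -3.7, 3.1]
opening: 11.5
grip_force: 55.7
```

```bash
python3 go.py
```

```text
t 3.70 yaw 184.1=3.213rad q6 -1.708 pos [597.1  71.4  81.2] Tz 0.080 j6 0.009 F [ 0.8 -3.7  3.1] op 11.5
```

>>> {"api": "jog_arm", "payload": {"commands": [[[0,0,0],0.1,1],[[0,0,0],0.2,1],[[0,0,0],0.2,1]]}}

```text
clock: 4.0
eef_pos: [597.1, 71.2, 81.2]
tool_rot: [0.202, 3.134, -0.001]
wrist_force: [-0.7, -1.2, 3.5]
opening: 11.5
grip_force: 60.0
```

```bash
python3 go.py
```

```text
t 4.00 yaw 172.6=3.013rad q6 -1.509 pos [597.1  71.2  81.2] Tz -0.013 j6 0.368 F [-0.7 -1.2  3.5] op 11.5
```

>>> {"api": "jog_arm", "payload": {"commands": [[[0,0,0],0.1,1],[[0,0,0],0.1,1]]}}

```text
clock: 4.2
eef_pos: [597.1, 71.1, 81.2]
tool_rot: [0.355, 3.12, -0.001]
wrist_force: [0.2, -2.0, 5.2]
opening: 11.7
grip_force: 60.0
```

```bash
python3 go.py
```

```text
t 4.20 yaw 167.0=2.915rad q6 -1.410 pos [597.1  71.1  81.2] Tz 0.050 j6 0.351 F [ 0.2 -2.   5.2] op 11.7
```

>>> {"api": "jog_arm", "payload": {"commands": [[[0,0,0],0,1],[[0,0,0],0,1],[[0,0,0],0,1]]}}

```text
clock: 4.5
eef_pos: [597.1, 71.1, 81.2]
tool_rot: [0.353, 3.121, -0.001]
wrist_force: [-0.9, -2.1, 5.1]
opening: 11.4
grip_force: 60.0
```

```bash
python3 go.py
```

```text
t 4.50 yaw 167.1=2.916rad q6 -1.412 pos [597.1  71.1  81.2] Tz -0.028 j6 0.000 F [-0.9 -2.1  5.1] op 11.4
```

>>> {"api": "jog_arm", "payload": {"commands": [[[0,0,0],0.13,1],[[0,0,0],0.25,1],[[0,0,0],0.25,1],[[0,0,0],0.25,1]]}}

```text
clock: 4.9
eef_pos: [597.1, 70.9, 81.1]
tool_rot: [0.738, 3.053, -0.001]
wrist_force: [-0.3, -1.4, 4.8]
opening: 11.5
grip_force: 60.0
```

```bash
python3 go.py
```

```text
t 4.90 yaw 152.8=2.667rad q6 -1.162 pos [597.1  70.9  81.1] Tz 0.208 j6 0.227 F [-0.3 -1.4  4.8] op 11.5
```

>>> {"api": "jog_arm", "payload": {"commands": [[[0,0,0],0.13,1],[[0,0,0],0.25,1],[[0,0,0],0.25,1],[[0,0,0],0.25,1]]}}

```text
clock: 5.3
eef_pos: [596.9, 70.8, 81.2]
tool_rot: [1.111, 2.937, -0.002]
wrist_force: [-2.0, -3.1, 5.9]
opening: 11.6
grip_force: 60.0
```

```bash
python3 go.py
```

```text
t 5.30 yaw 138.6=2.418rad q6 -0.913 pos [596.9  70.8  81.2] Tz 0.335 j6 0.367 F [-2.  -3.1  5.9] op 11.6
```

>>> {"api": "jog_arm", "payload": {"commands": [[[0,0,0],0.12,1],[[0,0,0],0.2,1],[[0,0,0],0.2,1],[[0,0,0],0.2,1]]}}

```text
clock: 5.7
eef_pos: [596.8, 70.7, 81.1]
tool_rot: [1.398, 2.812, -0.002]
wrist_force: [-0.9, -2.9, 5.7]
opening: 11.6
grip_force: 60.0
```

```bash
python3 go.py; for i in 1 2; do python3 -c "
from h import *
cam('top')"; python3 go.py; done
```

```text
t 5.70 yaw 127.1=2.219rad q6 -0.713 pos [596.8  70.7  81.1] Tz 0.391 j6 0.417 F [-0.9 -2.9  5.7] op 11.6
t 5.75 yaw 127.1=2.219rad q6 -0.713 pos [596.8  70.7  81.1] Tz 0.395 j6 0.409 F [-0.6 -2.6  6.6] op 11.3
t 5.80 yaw 127.1=2.219rad q6 -0.713 pos [596.8  70.7  81.1] Tz 0.420 j6 0.408 F [-1.6 -2.6  5.6] op 11.5
```

>>> {"api": "jog_arm", "payload": {"commands": [[[0,0,0],0.1,1],[[0,0,0],0.1,1],[[0,0,0],0.1,1]]}}

```text
clock: 6.1
eef_pos: [596.8, 70.6, 81.1]
tool_rot: [1.537, 2.739, -0.003]
wrist_force: [-1.1, -3.4, 5.6]
opening: 11.7
grip_force: 60.0
```

```bash
python3 go.py; python3 -c "
from h import *
cam('top')"; python3 go.py
```

```text
t 6.10 yaw 121.4=2.119rad q6 -0.613 pos [596.8  70.6  81.1] Tz 0.451 j6 0.444 F [-1.1 -3.4  5.6] op 11.7
t 6.15 yaw 121.4=2.119rad q6 -0.613 pos [596.8  70.6  81.1] Tz 0.426 j6 0.435 F [-1.2 -3.4  7. ] op 11.4
```

>>> {"api": "jog_arm", "payload": {"commands": [[[0,0,0],-0.08,1],[[0,0,0],-0.08,1],[[0,0,0],-0.08,1]]}}

```text
clock: 6.45
eef_pos: [596.8, 70.7, 81.2]
tool_rot: [1.428, 2.797, -0.002]
wrist_force: [-1.1, -2.7, 6.1]
opening: 11.2
grip_force: 60.0
```

```bash
python3 go.py; python3 -c "
from h import *
cam('top')"; python3 go.py
```

```text
t 6.45 yaw 125.9=2.198rad q6 -0.692 pos [596.8  70.7  81.2] Tz 0.221 j6 0.218 F [-1.1 -2.7  6.1] op 11.2
t 6.50 yaw 125.9=2.198rad q6 -0.692 pos [596.8  70.7  81.1] Tz 0.201 j6 0.226 F [-1.1 -2.5  6.1] op 11.6
```

```bash
python3 go.py C
```

```text
t 6.50 yaw 125.9=2.198rad q6 -0.692 pos [596.8  70.7  81.1] Tz 0.201 j6 0.226 F [-1.1 -2.5  6.1] op 11.6
C shift [122.  -30.4  -0. ] turn -1.223
```

>>> {"api": "jog_arm", "payload": {"commands": [[[0,0,0],-0.08,0],[[0,0,0],-0.08,0],[[0,0,0],-0.08,0],[[0,0,-45],-0.08,0],[[10,-5,-45],-0.2,0],[[50,-15,-45],-0.34,0],[[90,-30,-45],-0.48,0],[[122,-30,-45],-0.62,0],[[122,-30,-45],-0.76,0],[[122,-30,-45],-0.9,0],[[122,-30,-45],-1.04,0],[[122,-30,-45],-1.22,0],[[122,-30,-45],-1.22,0],[[122,-30,-10],-1.22,0],[[122,-30,0],-1.22,0],[[122,-30,0],-1.22,0],[[122,-30,0],-1.22,1],[[122,-30,0],-1.22,1],[[122,-30,0],-1.22,1],[[122,-30,0],-1.22,1]]}}

```text
clock: 8.5
eef_pos: [501.7, 153.2, 81.3]
tool_rot: [-0.424, 3.111, -0.0]
wrist_force: [-0.1, 0.1, 1.0]
opening: 19.2
grip_force: 0.0
```

```bash
python3 go.py
```

```text
t 8.50 yaw 195.5=3.413rad q6 -1.759 pos [501.7 153.2  81.3] Tz -0.045 j6 0.000 F [-0.1  0.1  1. ] op 19.2
```

>>> {"api": "jog_arm", "payload": {"commands": [[[0,0,0],0,1],[[0,0,0],0,1],[[0,0,0],0,1],[[0,0,0],0.15,1],[[0,0,0],0.3,1],[[0,0,0],0.3,1],[[0,0,0],0.3,1],[[0,0,0],0.3,1]]}}

```text
clock: 9.3
eef_pos: [502.1, 151.0, 81.3]
tool_rot: [0.039, 3.14, -0.006]
wrist_force: [1.1, -8.9, 2.3]
opening: 11.6
grip_force: 60.0
```

```bash
python3 go.py
```

```text
t 9.30 yaw 178.6=3.117rad q6 -1.460 pos [502.1 151.   81.3] Tz 0.416 j6 0.338 F [ 1.1 -8.9  2.3] op 11.6
```

>>> {"api": "jog_arm", "payload": {"commands": [[[0,-2,0],0.15,1],[[0,-2,0],0.3,1],[[0,-2,0],0.3,1],[[0,-2,0],0.3,1],[[0,-2,0],0.3,1]]}}

```text
clock: 9.8
eef_pos: [502.1, 150.4, 81.2]
tool_rot: [0.507, 3.098, -0.002]
wrist_force: [0.7, -5.7, 5.8]
opening: 11.8
grip_force: 60.0
```

```bash
python3 go.py; python3 -c "
from h import *
cam('top')"; python3 go.py
```

```text
t 9.80 yaw 161.4=2.817rad q6 -1.166 pos [502.1 150.4  81.2] Tz 0.331 j6 0.394 F [ 0.7 -5.7  5.8] op 11.8
t 9.85 yaw 161.4=2.817rad q6 -1.166 pos [502.1 150.5  81.2] Tz 0.408 j6 0.397 F [ 0.8 -5.9  6.1] op 11.3
```

>>> {"api": "jog_arm", "payload": {"commands": [[[0,-1,0],0.1,1],[[0,-1,0],0.17,1],[[0,-1,0],0.17,1],[[0,-1,0],0.17,1]]}}

```text
clock: 10.25
eef_pos: [502.0, 150.1, 81.2]
tool_rot: [0.768, 3.044, 0.0]
wrist_force: [1.0, -2.9, 5.6]
opening: 11.8
grip_force: 60.0
```

```bash
python3 go.py B
```

```text
t 10.25 yaw 151.7=2.647rad q6 -0.999 pos [502.  150.1  81.2] Tz 0.456 j6 0.463 F [ 1.  -2.9  5.6] op 11.8
B shift [-71.   49.2   0.5] turn -1.349
```

>>> {"api": "jog_arm", "payload": {"commands": [[[0,0,0],-0.13,1],[[0,0,0],-0.16,0],[[0,0,0],-0.16,0],[[0,0,0],-0.16,0],[[0,0,-45],-0.16,0],[[-10,5,-45],-0.3,0],[[-40,25,-45],-0.44,0],[[-71,49,-45],-0.58,0],[[-71,49,-45],-0.72,0],[[-71,49,-45],-0.86,0],[[-71,49,-45],-1.0,0],[[-71,49,-45],-1.14,0],[[-71,49,-45],-1.28,0],[[-71,49,-45],-1.35,0],[[-71,49,-45],-1.35,0],[[-71,49,-10],-1.35,0],[[-71,49,0],-1.35,0],[[-71,49,0],-1.35,0],[[-71,49,0],-1.35,1],[[-71,49,0],-1.35,1]]}}

```text
clock: 12.25
eef_pos: [587.4, 159.4, 81.5]
tool_rot: [-1.296, 2.86, -0.001]
wrist_force: [0.1, 0.3, -0.1]
opening: 34.3
grip_force: 0.0
```

>>> {"api": "jog_arm", "payload": {"commands": [[[0,0,0],0,1],[[0,0,0],0,1],[[0,0,0],0,1],[[0,0,0],0,1],[[0,0,0],0.12,1],[[0,0,0],0.2,1],[[0,0,0],0.2,1],[[0,0,0],0.2,1],[[0,0,0],0.2,1]]}}

```text
clock: 13.15
eef_pos: [587.8, 158.7, 81.2]
tool_rot: [-1.006, 2.974, -0.002]
wrist_force: [1.6, -4.6, 5.4]
opening: 11.7
grip_force: 60.0
```

```bash
python3 go.py
```

```text
t 13.15 yaw 217.4=3.794rad q6 -2.142 pos [587.8 158.7  81.2] Tz 0.038 j6 -0.014 F [ 1.6 -4.6  5.4] op 11.7
```

Still loose, so I'll turn a bit more.

>>> {"api": "jog_arm", "payload": {"commands": [[[0,0,0],0.13,1],[[0,0,0],0.25,1],[[0,0,0],0.25,1],[[0,0,0],0.25,1],[[0,0,0],0.25,1]]}}

```text
clock: 13.65
eef_pos: [587.8, 158.8, 81.2]
tool_rot: [-0.627, 3.076, -0.002]
wrist_force: [1.8, -5.4, 5.3]
opening: 11.4
grip_force: 60.0
```

```bash
python3 go.py
```

```text
t 13.65 yaw 203.1=3.544rad q6 -1.891 pos [587.8 158.8  81.2] Tz 0.021 j6 -0.009 F [ 1.8 -5.4  5.3] op 11.4
```

>>> {"api": "jog_arm", "payload": {"commands": [[[0,0,0],0.13,1],[[0,0,0],0.25,1],[[0,0,0],0.25,1],[[0,0,0],0.25,1],[[0,0,0],0.25,1]]}}

```text
clock: 14.15
eef_pos: [587.8, 158.8, 81.2]
tool_rot: [-0.244, 3.13, -0.002]
wrist_force: [2.5, -5.5, 5.0]
opening: 11.6
grip_force: 60.0
```

```bash
python3 go.py
```

```text
t 14.15 yaw 188.9=3.297rad q6 -1.644 pos [587.8 158.8  81.2] Tz 0.314 j6 0.325 F [ 2.5 -5.5  5. ] op 11.6
```

>>> {"api": "jog_arm", "payload": {"commands": [[[0,0,0],0.13,1],[[0,0,0],0.26,1],[[0,0,0],0.36,1],[[0,0,0],0.36,1],[[0,0,0],0.36,1],[[0,0,0],0.36,1]]}}

```text
clock: 14.75
eef_pos: [587.8, 158.9, 81.2]
tool_rot: [0.319, 3.123, -0.001]
wrist_force: [2.9, -4.4, 5.7]
opening: 11.8
grip_force: 60.0
```

```bash
python3 go.py; python3 -c "
from h import *
cam('top')"; python3 go.py
```

```text
t 14.75 yaw 168.3=2.938rad q6 -1.285 pos [587.8 158.9  81.2] Tz 0.418 j6 0.414 F [ 2.9 -4.4  5.7] op 11.8
t 14.80 yaw 168.3=2.938rad q6 -1.285 pos [587.8 158.9  81.2] Tz 0.377 j6 0.414 F [ 2.2 -4.9  4.2] op 11.3
```

>>> {"api": "jog_arm", "payload": {"commands": [[[0,0,0],0.1,1],[[0,0,0],0.1,1],[[0,0,0],0.1,1]]}}

```text
clock: 15.1
eef_pos: [587.8, 158.9, 81.2]
tool_rot: [0.475, 3.103, -0.001]
wrist_force: [1.6, -4.9, 4.6]
opening: 11.4
grip_force: 60.0
```

```bash
python3 go.py D
```

```text
t 15.10 yaw 162.6=2.838rad q6 -1.185 pos [587.8 158.9  81.2] Tz 0.455 j6 0.454 F [ 1.6 -4.9  4.6] op 11.4
D shift [ 4.730e+01 -1.139e+02  1.000e-01] turn -1.124
```

>>> {"api": "jog_arm", "payload": {"commands": [[[0,0,0],-0.13,1],[[0,0,0],-0.16,0],[[0,0,0],-0.16,0],[[0,0,0],-0.16,0],[[0,0,-45],-0.16,0],[[5,-10,-45],-0.3,0],[[20,-50,-45],-0.44,0],[[37,-90,-45],-0.58,0],[[47,-114,-45],-0.72,0],[[47,-114,-45],-0.86,0],[[47,-114,-45],-1.0,0],[[47,-114,-45],-1.12,0],[[47,-114,-45],-1.12,0],[[47,-114,-45],-1.12,0],[[47,-114,-10],-1.12,0],[[47,-114,0],-1.12,0],[[47,-114,0],-1.12,0],[[47,-114,0],-1.12,1],[[47,-114,0],-1.12,1],[[47,-114,0],-1.12,1]]}}

```text
clock: 17.1
eef_pos: [507.9, 65.0, 81.4]
tool_rot: [-1.239, 2.885, -0.001]
wrist_force: [0.5, -0.4, 1.1]
opening: 26.6
grip_force: 0.0
```

>>> {"api": "jog_arm", "payload": {"commands": [[[0,0,0],0,1],[[0,0,0],0,1],[[0,0,0],0,1],[[0,0,0],0,1],[[0,0,0],0.13,1],[[0,0,0],0.25,1],[[0,0,0],0.25,1],[[0,0,0],0.25,1],[[0,0,0],0.25,1]]}}

```text
clock: 18.0
eef_pos: [509.1, 63.8, 81.2]
tool_rot: [-0.872, 3.015, -0.005]
wrist_force: [1.3, -4.9, 2.0]
opening: 11.5
grip_force: 60.0
```

```bash
python3 go.py
```

```text
t 18.00 yaw 212.3=3.705rad q6 -2.224 pos [509.1  63.8  81.2] Tz 0.312 j6 0.299 F [ 1.3 -4.9  2. ] op 11.5
```

>>> {"api": "jog_arm", "payload": {"commands": [[[0,0,0],0.13,1],[[0,0,0],0.26,1],[[0,0,0],0.38,1],[[0,0,0],0.38,1],[[0,0,0],0.38,1],[[0,0,0],0.38,1]]}}

```text
clock: 18.6
eef_pos: [509.2, 63.7, 81.2]
tool_rot: [-0.288, 3.124, -0.005]
wrist_force: [1.2, -6.5, 1.8]
opening: 11.6
grip_force: 60.0
```

```bash
python3 go.py; python3 -c "
from h import *
cam('top')"; python3 go.py
```

```text
t 18.60 yaw 190.6=3.326rad q6 -1.845 pos [509.2  63.7  81.2] Tz 0.330 j6 0.393 F [ 1.2 -6.5  1.8] op 11.6
t 18.65 yaw 190.6=3.326rad q6 -1.845 pos [509.2  63.7  81.2] Tz 0.435 j6 0.393 F [ 2.1 -5.1  1.9] op 11.6
```

>>> {"api": "jog_arm", "payload": {"commands": [[[0,0,0],0.13,1],[[0,0,0],0.14,1],[[0,0,0],0.14,1],[[0,0,0],0.14,1]]}}

```text
clock: 19.05
eef_pos: [509.3, 63.6, 81.2]
tool_rot: [-0.07, 3.137, -0.004]
wrist_force: [3.0, -5.6, 0.7]
opening: 11.6
grip_force: 60.0
```

```bash
python3 go.py A-49.5
```

```text
t 19.05 yaw 182.6=3.186rad q6 -1.705 pos [509.3  63.6  81.2] Tz 0.497 j6 0.445 F [ 3.  -5.6  0.7] op 11.6
A shift [-87.    4.9   0.6] turn 0.908
```

>>> {"api": "jog_arm", "payload": {"commands": [[[0,0,0],-0.13,1],[[0,0,0],-0.16,0],[[0,0,0],-0.16,0],[[0,0,0],-0.16,0],[[0,0,-45],-0.16,0],[[-5,0,-45],-0.02,0],[[-40,2,-45],0.12,0],[[-70,4,-45],0.26,0],[[-88,4,-45],0.4,0],[[-88,4,-45],0.54,0],[[-88,4,-45],0.68,0],[[-88,4,-45],0.82,0],[[-88,4,-45],0.91,0],[[-88,4,-45],0.91,0],[[-88,4,-10],0.91,0],[[-88,4,0],0.91,0],[[-88,4,0],0.91,0],[[-88,4,0],0.91,1],[[-88,4,0],0.91,1],[[-88,4,0],0.91,1]]}}

```text
clock: 21.05
eef_pos: [595.7, 72.6, 81.6]
tool_rot: [1.321, 2.848, 0.001]
wrist_force: [-0.1, 0.4, -0.4]
opening: 26.9
grip_force: 0.0
```

>>> {"api": "jog_arm", "payload": {"commands": [[[0,0,0],0,1],[[0,0,0],0,1],[[0,0,0],0,1],[[0,0,0],0,1],[[0,0,0],0.1,1],[[0,0,0],0.1,1],[[0,0,0],0.1,1],[[0,0,0],0.1,1]]}}

```text
clock: 21.85
eef_pos: [595.3, 72.6, 81.0]
tool_rot: [1.459, 2.781, 0.0]
wrist_force: [-0.8, -0.5, 5.0]
opening: 11.6
grip_force: 60.0
```

```bash
python3 go.py
```

```text
t 21.85 yaw 124.6=2.175rad q6 -0.669 pos [595.3  72.6  81. ] Tz 0.274 j6 0.277 F [-0.8 -0.5  5. ] op 11.6
```

>>> {"api": "jog_arm", "payload": {"commands": [[[0,0,0],0.13,1],[[0,0,0],0.26,1],[[0,0,0],0.39,1],[[0,0,0],0.52,1],[[0,0,0],0.65,1],[[0,0,0],0.65,1],[[0,0,0],0.65,1],[[0,0,0],0.65,1]]}}

```text
clock: 22.65
eef_pos: [596.1, 72.7, 81.0]
tool_rot: [2.27, 2.17, 0.003]
wrist_force: [2.0, 1.4, 4.9]
opening: 11.6
grip_force: 60.0
```

```bash
python3 go.py; python3 -c "
from h import *
cam('top')"; python3 go.py
```

```text
t 22.65 yaw 87.4=1.526rad q6 -0.020 pos [596.1  72.7  81. ] Tz 0.598 j6 0.566 F [2.  1.4 4.9] op 11.6
t 22.70 yaw 87.4=1.525rad q6 -0.020 pos [596.1  72.7  81. ] Tz 0.597 j6 0.591 F [1.2 0.8 5.1] op 11.4
```

>>> {"api": "jog_arm", "payload": {"commands": [[[0,0,0],0.1,1],[[0,0,0],0.16,1],[[0,0,0],0.16,1],[[0,0,0],0.16,1],[[0,0,0],0.16,1]]}}

```text
clock: 23.2
eef_pos: [596.4, 72.7, 81.1]
tool_rot: [2.435, 1.982, 0.004]
wrist_force: [3.1, 1.6, 5.4]
opening: 11.6
grip_force: 60.0
```

```bash
python3 go.py; python3 -c "
from h import *
cam('top')"; python3 go.py C160.8
```

```text
t 23.20 yaw 78.3=1.366rad q6 0.140 pos [596.4  72.7  81.1] Tz 0.697 j6 0.652 F [3.1 1.6 5.4] op 11.6
t 23.25 yaw 78.3=1.366rad q6 0.140 pos [596.3  72.7  81.1] Tz 0.709 j6 0.652 F [2.5 0.8 5.4] op 11.7
C shift [  57.8 -109.8   -0.2] turn 1.701
```

>>> {"api": "jog_arm", "payload": {"commands": [[[0,0,0],-0.13,1],[[0,0,0],-0.23,1],[[0,0,0],-0.23,0],[[0,0,0],-0.23,0],[[0,0,0],-0.23,0],[[0,0,-45],-0.23,0],[[5,-10,-45],-0.37,0],[[20,-45,-45],-0.51,0],[[40,-80,-45],-0.65,0],[[58,-110,-45],-0.79,0],[[58,-110,-45],-0.93,0],[[58,-110,-45],-1.07,0],[[58,-110,-45],-1.21,0],[[58,-110,-45],-1.35,0],[[58,-110,-45],-1.44,0],[[58,-110,-45],-1.44,0],[[58,-110,-10],-1.44,0],[[58,-110,0],-1.44,0],[[58,-110,0],-1.44,0],[[58,-110,0],-1.44,0]]}}

```text
clock: 25.25
eef_pos: [499.3, 152.0, 80.6]
tool_rot: [-0.531, -3.096, 0.0]
wrist_force: [0.4, 0.1, -0.7]
opening: 43.4
grip_force: 0.0
```

>>> {"api": "jog_arm", "payload": {"commands": [[[0,0,0],0,1],[[0,0,0],0,1],[[0,0,0],0,1],[[0,0,0],0,1],[[0,0,0],0,1],[[0,0,0],0,1],[[0,0,0],0.1,1],[[0,0,0],0.1,1],[[0,0,0],0.1,1],[[0,0,0],0.1,1]]}}

```text
clock: 26.25
eef_pos: [499.2, 151.5, 80.9]
tool_rot: [-0.679, -3.067, 0.002]
wrist_force: [-1.6, -4.2, 5.6]
opening: 11.9
grip_force: 60.0
```

```bash
python3 go.py
```

```text
t 26.25 yaw 155.0=2.706rad q6 -1.053 pos [499.2 151.5  80.9] Tz 0.298 j6 0.296 F [-1.6 -4.2  5.6] op 11.9
```

>>> {"api": "jog_arm", "payload": {"commands": [[[0,0,0],0.13,1],[[0,0,0],0.26,1],[[0,0,0],0.39,1],[[0,0,0],0.52,1],[[0,0,0],0.6,1],[[0,0,0],0.6,1],[[0,0,0],0.6,1],[[0,0,0],0.6,1]]}}

```text
clock: 27.05
eef_pos: [499.9, 152.2, 80.8]
tool_rot: [1.554, 2.729, 0.001]
wrist_force: [0.2, -1.6, 5.7]
opening: 11.4
grip_force: 60.0
```

```bash
python3 go.py; python3 -c "
from h import *
cam('top')"; python3 go.py
```

```text
t 27.05 yaw 120.7=2.106rad q6 -0.454 pos [499.9 152.2  80.8] Tz 0.552 j6 0.603 F [ 0.2 -1.6  5.7] op 11.4
t 27.10 yaw 120.7=2.106rad q6 -0.454 pos [499.9 152.2  80.9] Tz 0.624 j6 0.606 F [-1.2 -1.2  5.6] op 11.4
```

>>> {"api": "jog_arm", "payload": {"commands": [[[0,0,0],0.11,1],[[0,0,0],0.11,1],[[0,0,0],0.11,1],[[0,0,0],0.11,1]]}}

```text
clock: 27.5
eef_pos: [500.1, 152.2, 80.8]
tool_rot: [1.7, 2.64, 0.002]
wrist_force: [-0.3, -1.6, 5.5]
opening: 11.4
grip_force: 60.0
```

```bash
python3 go.py; python3 -c "
from h import *
cam('top')"; python3 go.py B171.9
```

```text
t 27.50 yaw 114.4=1.997rad q6 -0.345 pos [500.1 152.2  80.8] Tz 0.635 j6 0.633 F [-0.3 -1.6  5.5] op 11.4
t 27.55 yaw 114.4=1.997rad q6 -0.345 pos [500.1 152.2  80.9] Tz 0.626 j6 0.632 F [-0.5 -0.2  5.3] op 11.8
B shift [-29.5  83.   -0. ] turn 2.139
```

>>> {"api": "jog_arm", "payload": {"commands": [[[0,0,0],-0.13,1],[[0,0,0],-0.23,1],[[0,0,0],-0.23,0],[[0,0,0],-0.23,0],[[0,0,0],-0.23,0],[[0,0,-45],-0.23,0],[[-5,10,-45],-0.37,0],[[-15,45,-45],-0.51,0],[[-29,83,-45],-0.65,0],[[-29,83,-45],-0.79,0],[[-29,83,-45],-0.93,0],[[-29,83,-45],-1.0,0],[[-29,83,-45],-1.0,0],[[-29,83,-45],-1.0,0],[[-29,83,-10],-1.0,0],[[-29,83,0],-1.0,0],[[-29,83,0],-1.0,0],[[-29,83,0],-1.0,0]]}}

```text
clock: 29.35
eef_pos: [587.1, 159.7, 80.8]
tool_rot: [-0.234, -3.133, -0.0]
wrist_force: [0.4, 0.4, 0.4]
opening: 43.7
grip_force: 0.0
```

>>> {"api": "jog_arm", "payload": {"commands": [[[0,0,0],0,1],[[0,0,0],0,1],[[0,0,0],0,1],[[0,0,0],0,1],[[0,0,0],0,1],[[0,0,0],0,1],[[0,0,0],0.1,1],[[0,0,0],0.1,1],[[0,0,0],0.1,1],[[0,0,0],0.1,1]]}}

```text
clock: 30.35
eef_pos: [587.0, 159.1, 80.9]
tool_rot: [0.386, 3.118, -0.002]
wrist_force: [-1.2, -4.6, 5.4]
opening: 11.4
grip_force: 60.0
```

```bash
python3 go.py
```

```text
t 30.35 yaw 165.9=2.895rad q6 -1.242 pos [587.  159.1  80.9] Tz 0.281 j6 0.286 F [-1.2 -4.6  5.4] op 11.4
```

>>> {"api": "jog_arm", "payload": {"commands": [[[0,0,0],0.13,1],[[0,0,0],0.26,1],[[0,0,0],0.39,1],[[0,0,0],0.52,1],[[0,0,0],0.6,1],[[0,0,0],0.6,1],[[0,0,0],0.6,1],[[0,0,0],0.6,1]]}}

```text
clock: 31.15
eef_pos: [587.4, 159.6, 80.9]
tool_rot: [1.289, 2.864, 0.0]
wrist_force: [-0.9, -3.1, 5.1]
opening: 11.6
grip_force: 60.0
```

```bash
python3 go.py; python3 -c "
from h import *
cam('top')"; python3 go.py
```

```text
t 31.15 yaw 131.5=2.296rad q6 -0.643 pos [587.4 159.6  80.9] Tz 0.609 j6 0.594 F [-0.9 -3.1  5.1] op 11.6
t 31.20 yaw 131.5=2.296rad q6 -0.643 pos [587.4 159.6  80.9] Tz 0.598 j6 0.596 F [-0.6 -2.4  5.1] op 11.8
```

>>> {"api": "jog_arm", "payload": {"commands": [[[0,0,0],0.12,1],[[0,0,0],0.13,1],[[0,0,0],0.13,1],[[0,0,0],0.13,1]]}}

```text
clock: 31.6
eef_pos: [587.5, 159.7, 80.9]
tool_rot: [1.471, 2.775, 0.001]
wrist_force: [-0.6, -2.4, 4.8]
opening: 11.9
grip_force: 60.0
```

```bash
python3 go.py; python3 -c "
from h import *
cam('top')"; python3 go.py D11.6
```

```text
t 31.60 yaw 124.2=2.167rad q6 -0.514 pos [587.5 159.7  80.9] Tz 0.595 j6 0.644 F [-0.6 -2.4  4.8] op 11.9
t 31.65 yaw 124.2=2.167rad q6 -0.514 pos [587.5 159.7  80.9] Tz 0.610 j6 0.643 F [-0.4 -3.3  5.1] op 11.5
D shift [ -34.6 -118.8   -0.2] turn -1.177
```

>>> {"api": "jog_arm", "payload": {"commands": [[[0,0,0],-0.13,1],[[0,0,0],-0.23,1],[[0,0,0],-0.23,0],[[0,0,0],-0.23,0],[[0,0,0],-0.23,0],[[0,0,-45],-0.23,0],[[-5,-10,-45],-0.37,0],[[-15,-45,-45],-0.51,0],[[-25,-85,-45],-0.65,0],[[-35,-119,-45],-0.79,0],[[-35,-119,-45],-0.93,0],[[-35,-119,-45],-1.07,0],[[-35,-119,-45],-1.18,0],[[-35,-119,-45],-1.18,0],[[-35,-119,-45],-1.18,0],[[-35,-119,-10],-1.18,0],[[-35,-119,0],-1.18,0],[[-35,-119,0],-1.18,0],[[-35,-119,0],-1.18,0]]}}

```text
clock: 33.55
eef_pos: [507.8, 64.2, 80.7]
tool_rot: [0.315, -3.125, -0.0]
wrist_force: [0.6, 0.0, 0.2]
opening: 43.6
grip_force: 0.0
```

>>> {"api": "jog_arm", "payload": {"commands": [[[0,0,0],0,1],[[0,0,0],0,1],[[0,0,0],0,1],[[0,0,0],0,1],[[0,0,0],0,1],[[0,0,0],0,1],[[0,0,0],0.1,1],[[0,0,0],0.1,1],[[0,0,0],0.1,1],[[0,0,0],0.1,1]]}}

```text
clock: 34.55
eef_pos: [508.1, 63.4, 80.9]
tool_rot: [-0.164, 3.137, -0.002]
wrist_force: [-1.0, -5.3, 4.3]
opening: 11.9
grip_force: 60.0
```

```bash
python3 go.py
```

```text
t 34.55 yaw 186.0=3.246rad q6 -1.767 pos [508.1  63.4  80.9] Tz 0.283 j6 0.280 F [-1.  -5.3  4.3] op 11.9
```

Final yaw should be about 2.52, a total turn of about 0.73.

>>> {"api": "jog_arm", "payload": {"commands": [[[0,0,0],0.13,1],[[0,0,0],0.26,1],[[0,0,0],0.39,1],[[0,0,0],0.52,1],[[0,0,0],0.6,1],[[0,0,0],0.6,1],[[0,0,0],0.6,1],[[0,0,0],0.6,1]]}}

```text
clock: 35.35
eef_pos: [508.2, 63.8, 80.9]
tool_rot: [0.77, 3.044, -0.001]
wrist_force: [0.4, -5.2, 5.3]
opening: 11.6
grip_force: 60.0
```

```bash
python3 go.py; python3 -c "
from h import *
cam('top')"; python3 go.py
```

```text
t 35.35 yaw 151.6=2.646rad q6 -1.167 pos [508.2  63.8  80.9] Tz 0.611 j6 0.570 F [ 0.4 -5.2  5.3] op 11.6
t 35.40 yaw 151.6=2.646rad q6 -1.167 pos [508.2  63.8  80.9] Tz 0.559 j6 0.582 F [ 0.5 -4.6  5.9] op 11.9
```

>>> {"api": "jog_arm", "payload": {"commands": [[[0,0,0],0.12,1],[[0,0,0],0.14,1],[[0,0,0],0.14,1],[[0,0,0],0.14,1]]}}

```text
clock: 35.8
eef_pos: [508.3, 63.9, 80.9]
tool_rot: [0.981, 2.983, -0.0]
wrist_force: [0.2, -4.8, 6.3]
opening: 11.6
grip_force: 60.0
```

```bash
python3 go.py; python3 -c "
from h import *
cam('top')"; python3 go.py
```

```text
t 35.80 yaw 143.6=2.506rad q6 -1.027 pos [508.3  63.9  80.9] Tz 0.683 j6 0.634 F [ 0.2 -4.8  6.3] op 11.6
t 35.85 yaw 143.6=2.506rad q6 -1.028 pos [508.3  63.9  80.9] Tz 0.638 j6 0.632 F [-0.5 -3.7  5.1] op 11.8
```

>>> {"api": "jog_arm", "payload": {"commands": [[[0,0,0],-0.13,1],[[0,0,0],-0.23,1],[[0,0,0],-0.23,0],[[0,0,0],-0.23,0],[[0,0,0],-0.23,0],[[0,0,-45],-0.23,0],[[0,0,-95],-0.23,0],[[-30,0,-130],-0.23,0],[[-50,0,-160],-0.23,0],[[-50,0,-160],-0.23,0],[[-50,0,-160],-0.23,0]]}}

```text
clock: 36.95
eef_pos: [547.4, 34.7, 240.4]
tool_rot: [-0.639, -3.075, -0.001]
wrist_force: [-0.8, -0.7, 0.2]
opening: 43.6
grip_force: 0.0
```

```bash
python3 go.py; python3 -c "
from h import *
w=cam('wrist'); save(w,'end.png')"
```

```text
t 36.95 yaw 156.5=2.732rad q6 -1.303 pos [547.4  34.7 240.4] Tz -0.031 j6 -0.003 F [-0.8 -0.7  0.2] op 43.6
```

View pics/end.png

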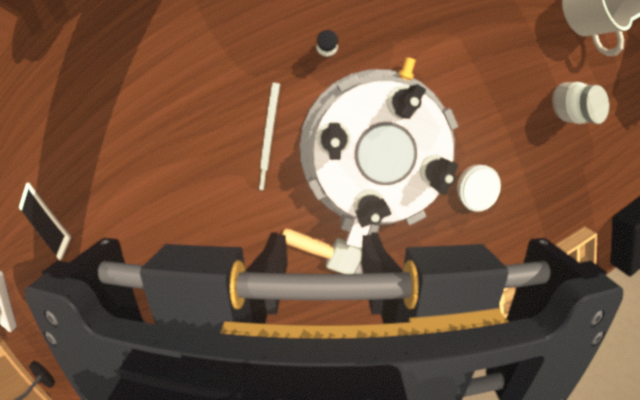

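The glass at (386,154) is intact, and the cover, its knobs and the neighbouring objects are undisturbed. The gripper is clear of everything.

```bash
python3 -c "
from workcell import arm
print(arm.close_job())"
```

```text
the job is handed in; nothing more can be done
None
```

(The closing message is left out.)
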